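# Shut the specimen case and hold the magnifier over the leaf

### The job

The pressed leaf has just been pinned into the glass-topped specimen case, so swing the lid fully shut over it. Then pick up the reading magnifier, carry it across the desk over the mug, plant and books in the middle without disturbing them, and hold it level and still about two centimetres above the glass, its oblong lens centred on the leaf and lined up lengthwise with it so that the whole leaf is seen through it. The magnifier must not touch the case, and you finish while still holding it there.

Things in the scene. Friction and masses are not known exactly. Their poses are not given: they have to be found in the camera images.
- case: Specimen case, fixed: a wooden tray with a hinged, glazed lid. 180 mm deep (x), 150 mm wide (y); walls 12 mm thick, 32 mm high, the lid lies on them. Origin: centre of its underside; z up; +x to the hinged rear edge, -x to the front edge with the finger tab, which roughly faces the robot. Case and magnifier stand left and right of the middle of the desk, either way round.
- lid (a joint): Opening angle of the lid, rad: 0 fully shut, starts at 0.7 to 1.2. Stiff hinge along the case's y at its rear edge: it stays at any angle, 1 to 5 N at the front edge swings it, and it stays shut. Lid 0.28 kg, 180 mm from hinge line to front edge, 150 mm wide, 10 mm thick; wooden rails 16 mm wide round a clear pane, whose upper face lies 2 mm below the rails'.
- lid_hinge (a point): Point on the hinge line of the lid, middle of the case's width, at the lid's underside, 90 mm behind the case's centre and 32 mm above the desk. Its axes turn with the lid: -x along the lid to its front edge, z out of its upper face.
- lid_tab (a point): Middle of the upper face of the brass finger tab at the middle of the lid's front edge (34 mm wide, standing out 14 mm, 4 mm thick); 187 mm from the hinge line. Moves with the lid.
- glass_mid (a point): Centre of the pane's upper (outer) face, moves with the lid; z out of the glass. With the lid shut it lies over the case's centre, about 40 mm above the desk.
- leaf_board: White board, 104 (x) by 60 (y) by 4 mm, pinned to the cork floor of the case, 10 mm above the desk. A dried leaf is mounted in its middle: 80 mm long with stalk, along the board's x, 34 mm wide. Origin: centre of the board's underside, beneath the leaf's middle; z up. Up to 10 mm off the case's centre, turned up to 0.3 rad from the case's x.
- magnifier: Reading magnifier lying flat, loose, 0.10 to 0.21 kg: oblong clear lens in a black frame 114 (x) by 64 (y) by 12 mm, clear opening 100 by 50 mm; straight black handle along its -x, 68 to 172 mm from the lens centre, 24 mm wide, 16 mm high, underside flush with the frame's. Origin: lens centre, on the underside; z up. The handle points roughly to the robot.
- handle_grip (a point): Place to grip the magnifier: on the handle's centre line, 85 mm from the lens centre towards -x and 8 mm above the underside. The balance point lies on the same line, about 48 mm from the lens centre.
- mug: White mug standing loose in the middle of the desk, 78 mm across, 88 mm high, handle towards its +y standing out 37 mm; to be left alone. Origin at the centre of its foot.
- succulent: Succulent in a white pot standing loose in the middle of the desk, 82 mm across, 100 mm high with its leaves; to be left alone. Origin at the centre of its foot.
- book_low: Small dark book lying loose in the middle of the desk, 126 x 88 x 26 mm, the other book on top of it; to be left alone. Origin at the centre of its underside.
- book_top: Small pale book lying loose on the dark one, 118 x 80 x 22 mm, its top 48 mm above the desk; to be left alone. Origin at the centre of its underside.
Not all that is in view belongs to the job. There is more than one size of the case; the job needs the middle-sized.

How it is judged (in metres and radians):
On the way, in this order (a step that is already met when the one before it is completed fails the run):
1. the lid is fully shut while the magnifier still lies on the desk (value of joint lid below 0.03 rad and height (world z) of magnifier below 0.02 m), for 0.2 s.
2. the magnifier is lifted from the desk in the gripper, the lid shut (value of joint lid below 0.03 rad and height (world z) of magnifier above 0.03 m and contact force between the fingers and magnifier above 0.5 N), for 0.2 s.
At the end, for the whole second after the job is handed in: Lid shut (under 0.03 rad); magnifier held still by the fingers alone, level within 0.14 rad, lens centre within 14 mm of the leaf's middle seen from above, long axis within 0.17 rad of the leaf's, underside 8 to 35 mm above the glass, touching nothing else; mug, plant, books moved under 20 mm (value of joint lid below 0.03 rad and horizontal distance between magnifier and leaf_board below 0.014 m and angle between the x axis of magnifier and the x axis of leaf_board, either way round below 0.17 rad and z of magnifier in the frame of glass_mid between 0.008 and 0.035 m and angle between magnifier's own z axis and vertical below 0.14 rad and linear speed of magnifier below 0.02 m/s and angular speed of magnifier below 0.2 rad/s and contact force between the fingers and magnifier above 1 N and contact force between magnifier and case below 0.1 N and contact force between magnifier and mug below 0.1 N and contact force between magnifier and succulent below 0.1 N and contact force between magnifier and book_low below 0.1 N and contact force between magnifier and book_top below 0.1 N and distance of each of mug, succulent, book_low, book_top from where it was at the start of the episode below 0.02 m); the arm keeps its last pose, push and grip.
It fails at once if the magnifier touches the case or its lid (contact force between magnifier and case above 0.5 N).
It fails at once if the mug, the plant or a book is disturbed: shifted by more than 20 mm or tipped (distance of any of mug, succulent, book_low, book_top from where it was at the start of the episode above 0.02 m or angle between any of mug, succulent, book_low, book_top's own z axis and vertical above 0.35 rad).
It fails at once if the magnifier is carried through the middle of the desk lower than the things there, not over them (world y of magnifier between -0.05 and 0.05 m and height (world z) of magnifier below 0.05 m).
It also fails if it takes over 58 s, if anything falls off the work surface, if the arm or the gripper's body presses on something with over 40 N, if the wrist force passes 120 N, or if a joint passes its speed limit or range.

### The arm

A 6-joint arm with a two-finger parallel gripper is mounted at the origin on the work surface. World frame = base frame: x ahead of the robot, y to its left, z up, the work surface at z = 0. Lengths are in mm, angles in rad, forces in N, time in s.
With the tool pointing down it reaches from about 275 to 750 mm from the base axis. Payload 10.2 kg.
Tool frame: the origin (TCP) lies at the very end of the fingers, on their centre line; the grasp point (between the pads) lies 19 mm behind it (arm.tcp_to_grasp is the distance from the TCP to the grasp point, in mm); z points along the fingers, y is the line along which they close (so a half turn about z gives the same grasp; the last joint's range is limited). The gripper opens to 88 mm and grips with 3 to 60 N. Pads are 18 mm wide; open, the fingers measure 123 mm over their backs; the gripper's body (75 mm by 187 mm) begins 45 mm behind the grasp point.
Start: joints at [0.888, 0.313, 1.498, -0, 1.331, -0.223], TCP at [232.992, 470.474, 238.72] pointing down, gripper open.
Joint ranges: [-2.94, 2.94], [-0.97, 2.17], [0.19, 2.56], [-1.23, 4.37], [0.02, 3.11], [-2.88, 2.88]. Speed limits (rad/s): [2.39, 2.39, 3.01, 3.14, 3.14, 3.14].

### API

Orientations are given as a 3x3 rotation matrix whose columns are the frame's x, y, z axes.
In Python, from bench import arm gives the robot as it stands.
- The arm moves only by the tool apply_moves, never from a script. Its argument "commands" is a list of rows, each an object of numbers: "tx", "ty", "tz": the shift along the tool's x, y, z in mm; "wx", "wy", "wz": the turn, a rotation vector about the tool's x, y, z in degrees. In form: [{"tx": .., "ty": .., "tz": .., "wx": .., "wy": .., "wz": ..}, ...]. A call has 1 to 12 rows; each row shifts and turns the commanded pose from where the row before left it, along the tool's axes as they then stand; what a row does not reach is not made up. A row lasts 1/12 s, in which the tool goes at most 41.7 mm and 7.16 degrees, less where a joint would pass 70% of its speed; a pose out of reach is approached as far as the arm can. A call with a gripper value outside its range is refused whole. "jaw" is the opening, from -1 (shut) to 1 (fully open), set as the call begins (left out, the last holds). The fingers move at their own pace and stop on an object; the grip force is fixed at half the most. Time passes only in rows, so rows that do not move let the fingers close. It gives the time, the measured TCP pose, the force, the opening and the grip force at its end, in the units of the state.
- arm.get_obs(): the state, without advancing time (a new reading comes with each control period).
- arm.read_camera(name): name is "side" or "top" or "wrist"; returns (picture, depth): 480x640x3 uint8, red, green, blue; 480x640 float32, mm along the optical axis (not along the pixel's ray), 0 where there is no reading.
- arm.get_calibration(name): a dict with "mtx" (3x3 intrinsics, pixels), "position" and "rotation" of the camera in the world. Camera axes: x right, y down, z forward; pixel columns grow to the right and rows downward; lengths in mm; the calibration is good to about 2 mm. A picture is of the moment at which its call begins: read the wrist's pose just before it. get_calibration takes no time and is no camera call; for the wrist camera it gives the pose at the moment of the call.
- arm.hand_in(): hands the job in; it is judged then, once.
The state is a dict: "time": time; "qpos": joint angles; "dq": joint speeds; "joint_efforts": joint torques, N m; "tcp_pos": TCP position; "ee_rot": TCP orientation; "ft_force": force on the tool from outside, world axes, zero at the start; "wrist_torque": the same for the moment, N m; "opening": opening from 0.0 (shut) to 1.0 (fully open); "grip_force": force on a finger pad.
Only numpy, scipy, OpenCV 4.12 (cv2) and the standard library are available. Lean on these libraries where they do the work, as an engineer would, in place of code of your own. Each camera call takes 0.05 s, during which the arm holds its last target. There are 200 camera calls.

## Working session

There is one attempt and no reset: what is moved stays moved. The work goes in short steps, Python scripts to look and compute and a tool call to move; the robot and the scene stay as the last step left them, time stands still between calls to the robot, and variables do not carry over. Pictures are saved under pics/ and viewed, at most 10 in all, crops included, and the job is handed in when it is done.

Besides the shell and the picture viewer there is one more tool, called after "Emit:" by a JSON object that holds its "name" and its "arguments". apply_moves: Moves the arm, as the interface text tells. Its arguments: {"type":"object","properties":{"commands":{"type":"array"},"jaw":{"type":"number"}},"required":["commands"]}

```bash
mkdir -p pics; ls; cat > h.py <<'E'
import numpy as np, cv2
from bench import arm
def snap(n,f):
    c=arm.get_calibration(n); p,d=arm.read_camera(n)
    cv2.imwrite(f'pics/{f}.png',cv2.cvtColor(p,cv2.COLOR_RGB2BGR)); np.savez(f'pics/{f}.npz',p=p,d=d,K=c['mtx'],t=c['position'],R=c['rotation'])
    return p,d,c
def cloud(f):
    z=np.load(f'pics/{f}.npz'); v,u=np.mgrid[:480,:640]
    K=z['K'];d=z['d'].astype(float)
    q=np.stack([(u-K[0,2])/K[0,0]*d,(v-K[1,2])/K[1,1]*d,d],-1)
    return q@np.array(z['R']).T+np.array(z['t']), z['p'], d>0
E
python3 - <<'E'
from h import *
for n in('top','side'): p,d,c=snap(n,n+'0'); print(n,c)
a=cv2.imread('pics/top0.png')
print(arm.get_obs())
E
```

```text
pics
top {'mtx': array([[461.99051353,   0.        , 323.8694402 ],
       [  0.        , 461.99051353, 249.92690641],
       [  0.        ,   0.        ,   1.        ]]), 'position': array([ 392.61187914, -129.91647438, 1037.87215312]), 'rotation': array([[-0.01592697, -0.98334796,  0.18103346],
       [-0.9996334 ,  0.01962477,  0.01865314],
       [-0.02189527, -0.18067001, -0.98330003]])}
side {'mtx': array([[579.16028162,   0.        , 316.17775181],
       [  0.        , 579.16028162, 244.02378297],
       [  0.        ,   0.        ,   1.        ]]), 'position': array([ -42.62971215, -905.63158558,  819.72093298]), 'rotation': array([[ 0.800558  , -0.35892729,  0.479873  ],
       [-0.5992014 , -0.49019338,  0.63298351],
       [ 0.00803551, -0.79428059, -0.60749796]])}
{'time': 0.1, 'qpos': array([ 8.87616148e-01,  3.13374645e-01,  1.49829568e+00, -4.29125451e-05,
        1.33098655e+00, -2.23381214e-01]), 'dq': array([ 0.000658  ,  0.00020026, -0.002819  ,  0.00074173, -0.0002929 ,
       -0.00178429]), 'joint_efforts': array([ 3.33803706e-03, -4.02807999e+01, -2.52642488e+01,  6.95273560e-02,
        3.42080835e-02, -5.75934700e-05]), 'tcp_pos': array([232.86229575, 470.31210799, 238.25285438]), 'ee_rot': array([[-8.96146199e-01,  4.43758471e-01, -6.39472190e-04],
       [ 4.43758889e-01,  8.96145816e-01, -8.51688908e-04],
       [ 1.95116160e-04, -1.04700925e-03, -9.99999433e-01]]), 'ft_force': array([ 1.00008352,  1.50285593, -0.22278701]), 'wrist_torque': array([-0.0061079 , -0.02710228,  0.05028159]), 'grip_force': 0.0, 'opening': 0.9984874243168597}
```

View pics/top0.png

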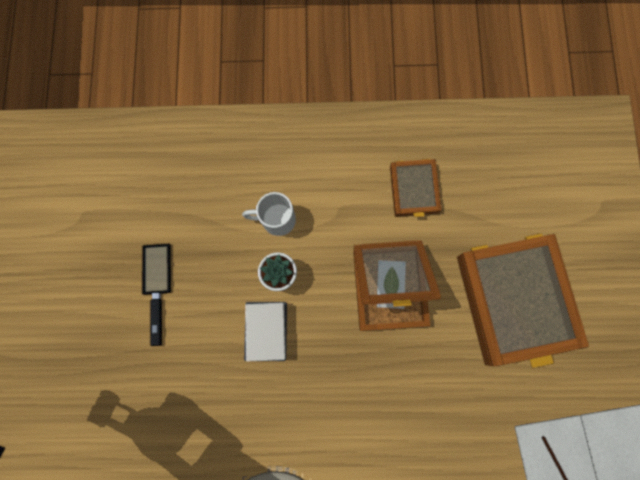

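View pics/side0.png

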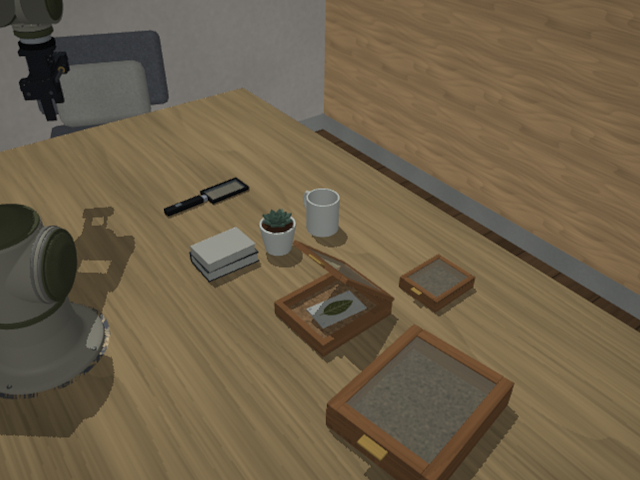

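The top view shows the middle-sized case open at about (395,285), with the lid tab at (402,303). The magnifier is at (157,295) with its lens at (157,268). Mug, plant and books are between them.

```bash
python3 - <<'E'
from h import *
P,p,ok=cloud('top0'); g=p.astype(int)
def box(u0,u1,v0,v1,m):
    k=np.zeros_like(ok);k[v0:v1,u0:u1]=1
    return P[k&m&ok]
dark=g.max(-1)<60
z=np.load('pics/top0.npz');K,R,t=z['K'],z['R'],z['t']
def plane(u,v,h):
    r=R@np.array([(u-K[0,2])/K[0,0],(v-K[1,2])/K[1,1],1]);return t+r*(h-t[2])/r[2]
v,u=np.where(dark[235:352,135:180]); v+=235;u+=135
M=np.array([plane(a,b,13) for a,b in zip(u,v)])[:,:2]
print('dark',len(M),'depth z',np.median(box(135,180,235,352,dark)[:,2]))
L=M[v<293]; print('frame rect',cv2.minAreaRect(L.astype(np.float32)))
H=M[v>300]; print('handle rect',cv2.minAreaRect(H.astype(np.float32)))
for n,b in dict(mug=(240,300,188,240),suc=(252,300,250,295),books=(240,295,298,365)).items():
    Q=box(*b,np.ones_like(ok)); Q=Q[Q[:,2]>15]; print(n,Q.min(0).round(),Q.max(0).round())
# case
hs=g; yel=(g[...,0]>150)&(g[...,2]<60)&(g[...,1]>90)
T=box(385,420,295,310,yel); print('tab',len(T),np.median(T,0).round(1),T.min(0).round(),T.max(0).round())
for nm,(a,b) in dict(fl=(361,330),fr=(431,327),lidbl=(355,244),lidbr=(424,241),lidfl=(362,301),lidfr=(437,296)).items(): print(nm,P[b-1:b+2,a-1:a+2].reshape(-1,3).round()[4],plane(a,b,32).round())
red=(g[...,0]-g[...,2]>60)&(g[...,0]>g[...,1]*1.5)
Q=box(350,445,235,335,red); print(len(Q),np.percentile(Q,[1,50,99],axis=0).round())
a=cv2.imread('pics/top0.png')[230:340,340:450]; cv2.imwrite('pics/c1.png',cv2.resize(a,None,fx=5,fy=5,interpolation=2))
E
```

```text
dark 834 depth z 13.956850721160833
frame rect ((546.9849853515625, 269.2366943359375), (111.51911163330078, 63.549171447753906), 2.5572118759155273)
handle rect ((425.25482177734375, 263.236083984375), (97.162353515625, 22.423320770263672), 2.761227607727051)
mug [619. -45.  15.] [696.  68.  94.]
suc [487. -50.  61.] [569.  29.  99.]
books [341. -24.  22.] [469.  66.  55.]
tab 29 [ 447.1 -256.   168.5] [ 445. -271.  165.] [ 449. -243.  171.]
fl [ 402. -189.    1.] [ 402. -188.   32.]
fr [ 406. -343.    4.] [ 406. -337.   32.]
lidbl [ 588. -180.   40.] [ 590. -180.   32.]
lidbr [ 600. -339.    1.] [ 593. -333.   32.]
lidfl [ 455. -184.  160.] [ 464. -192.   32.]
lidfr [ 462. -326.  158.] [ 472. -354.   32.]
2253 [[ 405. -331.    9.]
 [ 467. -245.   82.]
 [ 589. -178.  163.]]
```

View pics/c1.png

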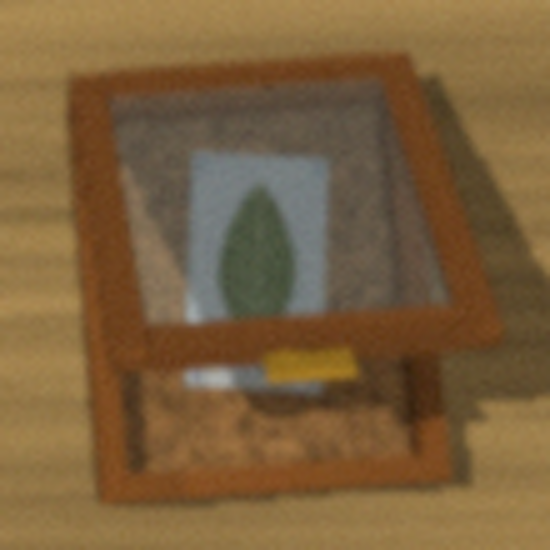

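Emit:
{"name": "apply_moves", "arguments": {"commands": [{"wz": -5.84}, {"wz": -5.84}, {"wz": -5.84}, {"wz": -5.84}, {"wz": -5.84}, {}], "jaw": -1}}

```text
validation failed for argument at $.co...
```

Emit:
{"name": "apply_moves", "arguments": {"commands": [{"tx": 0, "ty": 0, "tz": 0, "wx": 0, "wy": 0, "wz": -5.84}, {"tx": 0, "ty": 0, "tz": 0, "wx": 0, "wy": 0, "wz": -5.84}, {"tx": 0, "ty": 0, "tz": 0, "wx": 0, "wy": 0, "wz": -5.84}, {"tx": 0, "ty": 0, "tz": 0, "wx": 0, "wy": 0, "wz": -5.84}, {"tx": 0, "ty": 0, "tz": 0, "wx": 0, "wy": 0, "wz": -5.84}, {"tx": 0, "ty": 0, "tz": 0, "wx": 0, "wy": 0, "wz": 0}], "jaw": -1}}

```text
time: 0.6
tcp_pos: [232.9, 470.4, 238.4]
ee_rot: [[-0.999, -0.053, -0.0], [-0.053, 0.999, -0.001], [0.0, -0.001, -1.0]]
ft_force: [0.0, 0.7, -0.1]
opening: 0.572
grip_force: 0.0
```

Emit:
{"name": "apply_moves", "arguments": {"commands": [{"tx": -9.5, "ty": -37, "tz": 0, "wx": 0, "wy": 0, "wz": 0}, {"tx": -9.5, "ty": -37, "tz": 0, "wx": 0, "wy": 0, "wz": 0}, {"tx": -9.5, "ty": -37, "tz": 0, "wx": 0, "wy": 0, "wz": 0}, {"tx": -9.5, "ty": -37, "tz": 0, "wx": 0, "wy": 0, "wz": 0}, {"tx": -9.5, "ty": -37, "tz": 0, "wx": 0, "wy": 0, "wz": 0}, {"tx": -9.5, "ty": -37, "tz": 0, "wx": 0, "wy": 0, "wz": 0}, {"tx": -9.5, "ty": -37, "tz": 0, "wx": 0, "wy": 0, "wz": 0}, {"tx": -9.5, "ty": -37, "tz": 0, "wx": 0, "wy": 0, "wz": 0}, {"tx": -9.5, "ty": -37, "tz": 0, "wx": 0, "wy": 0, "wz": 0}, {"tx": -9.5, "ty": -37, "tz": 0, "wx": 0, "wy": 0, "wz": 0}, {"tx": -9.5, "ty": -37, "tz": 0, "wx": 0, "wy": 0, "wz": 0}, {"tx": -9.5, "ty": -37, "tz": 0, "wx": 0, "wy": 0, "wz": 0}]}}

```text
time: 1.6
tcp_pos: [369.0, 30.8, 238.8]
ee_rot: [[-0.999, -0.046, 0.0], [-0.046, 0.999, -0.0], [-0.0, -0.0, -1.0]]
ft_force: [0.7, 0.4, -0.2]
opening: 0.005
grip_force: 0.0
```

Emit:
{"name": "apply_moves", "arguments": {"commands": [{"tx": -9.5, "ty": -37, "tz": 0, "wx": 0, "wy": 0, "wz": 0}, {"tx": -9.5, "ty": -37, "tz": 0, "wx": 0, "wy": 0, "wz": 0}, {"tx": -9.5, "ty": -37, "tz": 0, "wx": 0, "wy": 0, "wz": 0}, {"tx": -9.5, "ty": -37, "tz": 0, "wx": 0, "wy": 0, "wz": 0}, {"tx": -9.5, "ty": -37, "tz": 0, "wx": 0, "wy": 0, "wz": 0}, {"tx": -9.5, "ty": -37, "tz": 0, "wx": 0, "wy": 0, "wz": 0}, {"tx": -9.5, "ty": -37, "tz": 0, "wx": 0, "wy": 0, "wz": 0}, {"tx": -9.5, "ty": -30, "tz": 0, "wx": 0, "wy": 0, "wz": 0}, {"tx": 0, "ty": 0, "tz": 10, "wx": 0, "wy": 0, "wz": 0}, {"tx": 0, "ty": 0, "tz": 20, "wx": 0, "wy": 0, "wz": 0}, {"tx": 0, "ty": 0, "tz": 10, "wx": 0, "wy": 0, "wz": 0}, {"tx": 0, "ty": 0, "tz": 0, "wx": 0, "wy": 0, "wz": 0}]}}

```text
time: 2.6
tcp_pos: [458.4, -251.1, 196.4]
ee_rot: [[-0.999, -0.048, -0.004], [-0.048, 0.999, 0.003], [0.003, 0.003, -1.0]]
ft_force: [-1.2, 0.2, -0.8]
opening: 0.002
grip_force: 0.0
```

Emit:
{"name": "apply_moves", "arguments": {"commands": [{"tx": -6, "ty": -6, "tz": 12, "wx": 0, "wy": 0, "wz": 0}, {"tx": 0, "ty": 0, "tz": 12, "wx": 0, "wy": 0, "wz": 0}, {"tx": 1, "ty": 0, "tz": 7, "wx": 0, "wy": 0, "wz": 0}, {"tx": 6, "ty": 0, "tz": 9, "wx": 0, "wy": 0, "wz": 0}, {"tx": 6, "ty": 0, "tz": 9, "wx": 0, "wy": 0, "wz": 0}, {"tx": 6.5, "ty": 0, "tz": 9.5, "wx": 0, "wy": 0, "wz": 0}, {"tx": 6.5, "ty": 0, "tz": 9.5, "wx": 0, "wy": 0, "wz": 0}, {"tx": 5, "ty": 0, "tz": 10, "wx": 0, "wy": 0, "wz": 0}, {"tx": 5, "ty": 0, "tz": 10, "wx": 0, "wy": 0, "wz": 0}, {"tx": 4.5, "ty": 0, "tz": 10.5, "wx": 0, "wy": 0, "wz": 0}, {"tx": 4.5, "ty": 0, "tz": 10.5, "wx": 0, "wy": 0, "wz": 0}, {"tx": 0, "ty": 0, "tz": 0, "wx": 0, "wy": 0, "wz": 0}]}}

```text
time: 3.6
tcp_pos: [419.7, -259.4, 89.0]
ee_rot: [[-0.999, -0.049, -0.002], [-0.049, 0.999, 0.002], [0.002, 0.002, -1.0]]
ft_force: [-0.0, 0.9, 0.1]
opening: 0.002
grip_force: 0.0
```

```bash
python3 - <<'E'
from h import *
snap('side','side1'); a=cv2.imread('pics/side1.png')[180:420,220:540]; cv2.imwrite('pics/c2.png',cv2.resize(a,None,fx=2,fy=2))
E
```

```text
(no output)
```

View pics/c2.png

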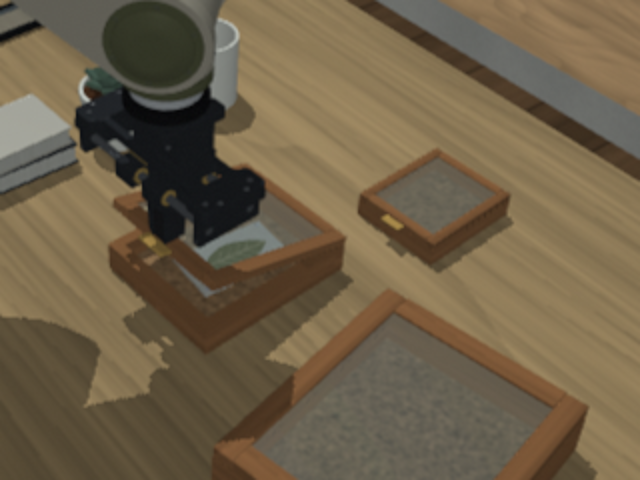

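The lid has swung down to about 0.25 rad (tab at crop (153,243)), and the fingers are on its front rail. I'll carry on closing it.

Emit:
{"name": "apply_moves", "arguments": {"commands": [{"tx": 2.5, "ty": 0, "tz": 11, "wx": 0, "wy": 0, "wz": 0}, {"tx": 2.5, "ty": 0, "tz": 11, "wx": 0, "wy": 0, "wz": 0}, {"tx": 2, "ty": 0, "tz": 10, "wx": 0, "wy": 0, "wz": 0}, {"tx": 1, "ty": 0, "tz": 8, "wx": 0, "wy": 0, "wz": 0}, {"tx": 0, "ty": 0, "tz": 4, "wx": 0, "wy": 0, "wz": 0}, {"tx": 0, "ty": 0, "tz": 3, "wx": 0, "wy": 0, "wz": 0}, {"tx": 0, "ty": 0, "tz": 0, "wx": 0, "wy": 0, "wz": 0}, {"tx": 0, "ty": 0, "tz": 0, "wx": 0, "wy": 0, "wz": 0}]}}

```text
time: 4.32
tcp_pos: [413.0, -260.6, 43.1]
ee_rot: [[-0.999, -0.05, 0.0], [-0.05, 0.999, -0.0], [-0.0, -0.001, -1.0]]
ft_force: [-0.4, -0.1, 0.7]
opening: 0.005
grip_force: 0.0
```

Emit:
{"name": "apply_moves", "arguments": {"commands": [{"tx": 0, "ty": 0, "tz": 1.5, "wx": 0, "wy": 0, "wz": 0}, {"tx": 0, "ty": 0, "tz": 1, "wx": 0, "wy": 0, "wz": 0}, {"tx": 0, "ty": 0, "tz": 0.5, "wx": 0, "wy": 0, "wz": 0}, {"tx": 0, "ty": 0, "tz": 0, "wx": 0, "wy": 0, "wz": 0}, {"tx": 0, "ty": 0, "tz": 0, "wx": 0, "wy": 0, "wz": 0}]}}

```text
time: 4.73
tcp_pos: [413.1, -260.7, 42.5]
ee_rot: [[-0.999, -0.05, 0.001], [-0.05, 0.999, -0.001], [-0.001, -0.001, -1.0]]
ft_force: [-9.2, 8.8, 34.2]
opening: 0.004
grip_force: 17.1
```

Emit:
{"name": "apply_moves", "arguments": {"commands": [{"tx": 0, "ty": 0, "tz": -10, "wx": 0, "wy": 0, "wz": 0}, {"tx": 0, "ty": 0, "tz": -30, "wx": 0, "wy": 0, "wz": 0}, {"tx": -10, "ty": 0, "tz": -38, "wx": 0, "wy": 0, "wz": 0}, {"tx": -10, "ty": 0, "tz": -38, "wx": 0, "wy": 0, "wz": 0}, {"tx": -10, "ty": 0, "tz": -38, "wx": 0, "wy": 0, "wz": 0}, {"tx": -10, "ty": 0, "tz": -38, "wx": 0, "wy": 0, "wz": 0}, {"tx": -10, "ty": 0, "tz": -30, "wx": 0, "wy": 0, "wz": 0}, {"tx": 0, "ty": 0, "tz": 0, "wx": 0, "wy": 0, "wz": 0}, {"tx": 0, "ty": 0, "tz": 0, "wx": 0, "wy": 0, "wz": 0}], "jaw": 1}}

```text
time: 5.48
tcp_pos: [463.1, -258.0, 262.7]
ee_rot: [[-0.999, -0.05, 0.002], [-0.05, 0.999, -0.002], [-0.002, -0.002, -1.0]]
ft_force: [-0.4, -1.0, -0.4]
opening: 0.666
grip_force: 0.0
```

```bash
python3 - <<'E'
from h import *
p,d,c=snap('wrist','w1'); print(c, arm.get_obs()['tcp_pos'])
E
```

```text
{'mtx': array([[409.73649779,   0.        , 316.14301521],
       [  0.        , 409.73649779, 240.84031919],
       [  0.        ,   0.        ,   1.        ]]), 'position': array([ 388.04786455, -261.94066234,  409.3015703 ]), 'rotation': array([[-0.05047789,  0.95397664,  0.29560202],
       [ 0.998722  ,  0.04896228,  0.01253207],
       [-0.00251805,  0.29585683, -0.95522897]])} [ 462.35563231 -257.73509498  261.13649026]
```

View pics/w1.png

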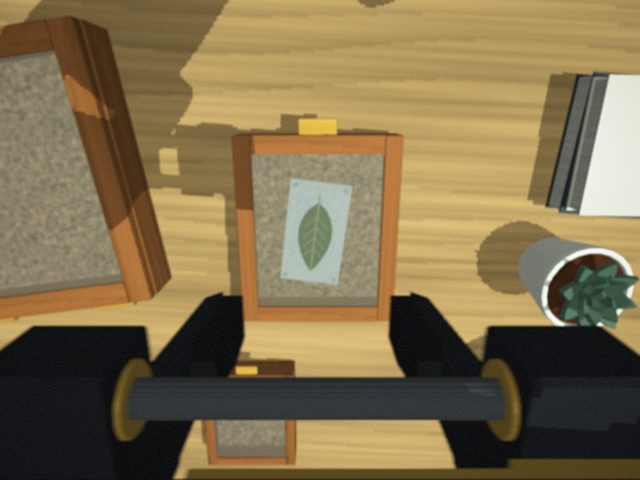

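The lid looks shut. The board corners are at (293,179), (352,185), (338,284) and (281,279), with the leaf centred near (316,232).

```bash
python3 - <<'E'
from h import *
def rays(f,uv,h):
    z=np.load(f'pics/{f}.npz');K,R,t=z['K'],z['R'],z['t']
    out=[]
    for u,v in uv:
        r=R@np.array([(u-K[0,2])/K[0,0],(v-K[1,2])/K[1,1],1]);out.append(t+r*(h-t[2])/r[2])
    return np.array(out)[:,:2]
def quad(C):
    lx=(C[2]+C[3]-C[0]-C[1])/2; ly=(C[1]+C[2]-C[0]-C[3])/2
    print(C.mean(0).round(1),np.linalg.norm(lx).round(1),np.linalg.norm(ly).round(1),np.degrees(np.arctan2(lx[1],lx[0])).round(1),np.degrees(np.arctan2(-ly[0],ly[1])).round(1))
quad(rays('w1',[(293,179),(352,185),(338,284),(281,279)],14))
quad(rays('w1',[(233,136),(403,134),(389,320),(245,321)],42))
# segmentation of board in wrist
p=np.load('pics/w1.npz')['p'].astype(int); m=(p[...,2]>p[...,0]-5)&(p.sum(-1)>300); m[:170]=0;m[295:]=0;m[:,:265]=0;m[:,365:]=0
gl=(p[...,1]>p[...,0]+8)&(p[...,1]>p[...,2]+8);gl[:170]=0;gl[295:]=0;gl[:,:265]=0;gl[:,365:]=0
for q,h in((m,14),(gl,15)):
    v,u=np.where(q); X=rays('w1',zip(u,v),h).astype(np.float32); print(len(X),cv2.minAreaRect(X))
p2,d,c=snap('top','top1')
P,p,ok=cloud('top1')
# top: board
p=p.astype(int); s=np.s_[245:330,355:440]
m=np.zeros_like(ok); m[s]=((p[...,2]>p[...,0]-5)&(p.sum(-1)>250))[s]
v,u=np.where(m)
X=rays('top1',zip(u,v),14).astype(np.float32);print('top',len(X),cv2.minAreaRect(X) if len(X)>5 else '')
Pw,_,okw=cloud('w1')
print('rail z front/back',[Pw[v,u].round() for u,v in((316,145),(316,314),(260,145))])
E
```

```text
[ 502.8 -257.5] 104.7 58.5 -4.3 -2.7
[ 495.2 -256.3] 179.6 145.8 2.7 3.5
4269 ((502.17059326171875, -258.6888732910156), (59.45122146606445, 103.76698303222656), 85.91747283935547)
5121 ((502.0227355957031, -258.67144775390625), (59.9218864440918, 104.52359008789062), 85.42242431640625)
top 92 ((503.843994140625, -270.5826721191406), (112.87614440917969, 59.98603057861328), 12.432188034057617)
rail z front/back [array([ 414., -262.,   43.]), array([ 577., -253.,   43.]), array([ 416., -311.,   43.])]
```

Emit:
{"name": "apply_moves", "arguments": {"commands": [{"tx": -2, "ty": 20, "tz": 0, "wx": 0, "wy": 0, "wz": 0}, {"tx": -2, "ty": 40, "tz": 0, "wx": 0, "wy": 0, "wz": 0}, {"tx": -2, "ty": 40, "tz": 0, "wx": 0, "wy": 0, "wz": 0}, {"tx": -2, "ty": 40, "tz": 0, "wx": 0, "wy": 0, "wz": 0}, {"tx": -2, "ty": 40, "tz": 0, "wx": 0, "wy": 0, "wz": 0}, {"tx": -2, "ty": 40, "tz": 0, "wx": 0, "wy": 0, "wz": 0}, {"tx": -2, "ty": 40, "tz": 0, "wx": 0, "wy": 0, "wz": 0}, {"tx": -2, "ty": 40, "tz": 0, "wx": 0, "wy": 0, "wz": 0}, {"tx": -2, "ty": 40, "tz": 0, "wx": 0, "wy": 0, "wz": 0}, {"tx": -2, "ty": 40, "tz": 0, "wx": 0, "wy": 0, "wz": 0}, {"tx": -2, "ty": 40, "tz": 0, "wx": 0, "wy": 0, "wz": 0}, {"tx": -2, "ty": 40, "tz": 0, "wx": 0, "wy": 0, "wz": 0}]}}

```text
time: 6.58
tcp_pos: [462.5, 204.3, 260.3]
ee_rot: [[-0.999, -0.049, -0.003], [-0.049, 0.999, -0.001], [0.003, -0.0, -1.0]]
ft_force: [0.8, -1.6, 0.0]
opening: 1.0
grip_force: 0.0
```

Emit:
{"name": "apply_moves", "arguments": {"commands": [{"tx": -2, "ty": 40, "tz": 0, "wx": 0, "wy": 0, "wz": 0}, {"tx": -1, "ty": 22, "tz": 0, "wx": 0, "wy": 0, "wz": 0}, {"tx": 0, "ty": 0, "tz": 30, "wx": 0, "wy": 0, "wz": 0}, {"tx": 0, "ty": 0, "tz": 30, "wx": 0, "wy": 0, "wz": 0}, {"tx": 0, "ty": 0, "tz": 30, "wx": 0, "wy": 0, "wz": 0}, {"tx": 0, "ty": 0, "tz": 10, "wx": 0, "wy": 0, "wz": 0}, {"tx": 0, "ty": 0, "tz": 0, "wx": 0, "wy": 0, "wz": 0}, {"tx": 0, "ty": 0, "tz": 0, "wx": 0, "wy": 0, "wz": 0}]}}

```text
time: 7.25
tcp_pos: [463.7, 264.5, 162.1]
ee_rot: [[-0.999, -0.049, -0.0], [-0.049, 0.999, -0.0], [0.0, -0.0, -1.0]]
ft_force: [-0.2, 0.1, 0.6]
opening: 0.998
grip_force: 0.0
```

```bash
python3 - <<'E'
from h import *
p,d,c=snap('wrist','w2'); print(c['position'],c['rotation'], arm.get_obs()['tcp_pos'],arm.get_obs()['ee_rot'])
E
```

```text
[389.00058951 260.43591557 308.85163872] [[-4.94851352e-02  9.54738399e-01  2.93301569e-01]
 [ 9.98774579e-01  4.75237645e-02  1.38142194e-02]
 [-7.49829006e-04  2.93625749e-01 -9.55920163e-01]] [464.12934334 264.68783245 162.95549432] [[-9.98773335e-01 -4.94917747e-02  1.54559767e-03]
 [-4.94910961e-02  9.98774452e-01  4.74287219e-04]
 [-1.56717679e-03  3.97212104e-04 -9.99998693e-01]]
```

View pics/w2.png

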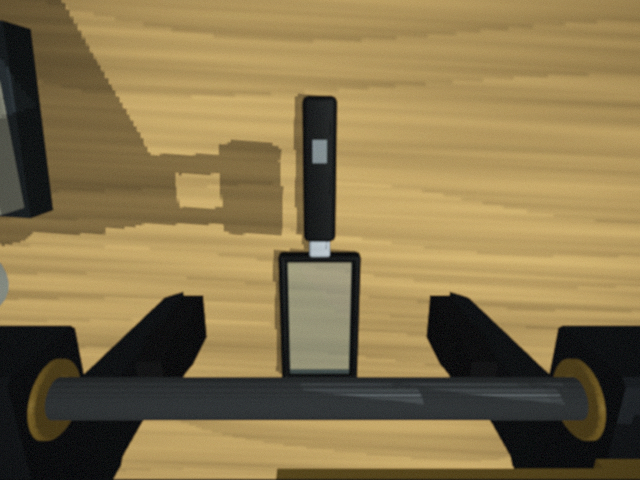

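The wrist view shows the handle from (320,97) to (320,240) and the frame's near edge at v≈253, between the open fingers.

```bash
python3 - <<'E'
from h import *
z=np.load('pics/w2.npz');K,R,t=z['K'],z['R'],z['t']
def pl(u,v,h):
    r=R@np.array([(u-K[0,2])/K[0,0],(v-K[1,2])/K[1,1],1]);return (t+r*(h-t[2])/r[2])[:2]
g=z['p'].max(-1)
for v in (115,135,200,225):
    u=np.where(g[v,295:345]<60)[0]+295; print(v,pl(u.min()-.5,v,16).round(1),pl(u.max()+.5,v,16).round(1),((pl(u.min(),v,16)+pl(u.max(),v,16))/2).round(1))
for v in (280,350):
    u=np.where(g[v,270:370]<60)[0]+270; print(v,u.min(),u.max(),((pl(u.min(),v,12)+pl(u.max(),v,12))/2).round(1))
print('rear',pl(320,96.5,16),'front',pl(320,241.5,16),'frame',pl(320,253,12))
E
```

```text
115 [389.5 250.9] [388.4 273.4] [388.9 262.2]
135 [402.7 251.4] [401.6 274.3] [402.2 262.8]
200 [448.4 254. ] [447.2 276.4] [447.8 265.2]
225 [467.1 254.7] [466.  277.6] [466.5 266.2]
280 279 358 [511.9 268.1]
350 281 356 [574.1 271.3]
rear [376.97661732 262.22574131] front [479.22737146 267.57519332] frame [489.65336385 268.15368892]
```

Emit:
{"name": "apply_moves", "arguments": {"commands": [{"tx": 0, "ty": 1, "tz": 20, "wx": 0, "wy": 0, "wz": 0}, {"tx": 0, "ty": 0, "tz": 35, "wx": 0, "wy": 0, "wz": 0}, {"tx": 0, "ty": 0, "tz": 35, "wx": 0, "wy": 0, "wz": 0}, {"tx": 0, "ty": 0, "tz": 30, "wx": 0, "wy": 0, "wz": 0}, {"tx": 0, "ty": 0, "tz": 20, "wx": 0, "wy": 0, "wz": 0}, {"tx": 0, "ty": 0, "tz": 12, "wx": 0, "wy": 0, "wz": 0}, {"tx": 0, "ty": 0, "tz": 6, "wx": 0, "wy": 0, "wz": 0}, {"tx": 0, "ty": 0, "tz": 0, "wx": 0, "wy": 0, "wz": 0}, {"tx": 0, "ty": 0, "tz": 0, "wx": 0, "wy": 0, "wz": 0}]}}

```text
time: 8.05
tcp_pos: [464.4, 265.9, 5.0]
ee_rot: [[-0.999, -0.05, 0.002], [-0.05, 0.999, 0.001], [-0.002, 0.001, -1.0]]
ft_force: [-0.2, 0.1, -0.1]
opening: 1.0
grip_force: 0.0
```

Emit:
{"name": "apply_moves", "arguments": {"commands": [{"tx": 0, "ty": 0, "tz": 3, "wx": 0, "wy": 0, "wz": 0}, {"tx": 0, "ty": 0, "tz": 0, "wx": 0, "wy": 0, "wz": 0}, {"tx": 0, "ty": 0, "tz": 0, "wx": 0, "wy": 0, "wz": 0}]}}

```text
time: 8.3
tcp_pos: [463.8, 265.8, 1.3]
ee_rot: [[-0.999, -0.05, 0.001], [-0.05, 0.999, 0.0], [-0.001, 0.0, -1.0]]
ft_force: [-0.5, 0.0, 0.1]
opening: 1.002
grip_force: 0.0
```

Emit:
{"name": "apply_moves", "arguments": {"commands": [{"tx": 0, "ty": 0, "tz": 0, "wx": 0, "wy": 0, "wz": 0}, {"tx": 0, "ty": 0, "tz": 0, "wx": 0, "wy": 0, "wz": 0}, {"tx": 0, "ty": 0, "tz": 0, "wx": 0, "wy": 0, "wz": 0}, {"tx": 0, "ty": 0, "tz": 0, "wx": 0, "wy": 0, "wz": 0}, {"tx": 0, "ty": 0, "tz": 0, "wx": 0, "wy": 0, "wz": 0}, {"tx": 0, "ty": 0, "tz": 0, "wx": 0, "wy": 0, "wz": 0}, {"tx": 0, "ty": 0, "tz": 0, "wx": 0, "wy": 0, "wz": 0}, {"tx": 0, "ty": 0, "tz": 0, "wx": 0, "wy": 0, "wz": 0}, {"tx": 0, "ty": 0, "tz": 0, "wx": 0, "wy": 0, "wz": 0}, {"tx": 0, "ty": 0, "tz": 0, "wx": 0, "wy": 0, "wz": 0}, {"tx": 0, "ty": 0, "tz": 0, "wx": 0, "wy": 0, "wz": 0}, {"tx": 0, "ty": 0, "tz": 0, "wx": 0, "wy": 0, "wz": 0}], "jaw": -1}}

```text
time: 9.3
tcp_pos: [463.5, 265.7, 0.7]
ee_rot: [[-0.999, -0.05, -0.0], [-0.05, 0.999, 0.0], [0.0, 0.0, -1.0]]
ft_force: [-0.1, 1.6, -0.1]
opening: 0.271
grip_force: 30.0
```

Emit:
{"name": "apply_moves", "arguments": {"commands": [{"tx": 0, "ty": 0, "tz": -2, "wx": 0, "wy": 0, "wz": 0}, {"tx": 0, "ty": 0, "tz": -5, "wx": 0, "wy": 0, "wz": 0}, {"tx": 0, "ty": 0, "tz": -10, "wx": 0, "wy": 0, "wz": 0}, {"tx": 0, "ty": 0, "tz": -15, "wx": 0, "wy": 0, "wz": 0}, {"tx": 0, "ty": 0, "tz": -20, "wx": 0, "wy": 0, "wz": 0}, {"tx": 0, "ty": 0, "tz": -20, "wx": 0, "wy": 0, "wz": 0}, {"tx": 0, "ty": 0, "tz": -20, "wx": 0, "wy": 0, "wz": 0}, {"tx": 0, "ty": 0, "tz": -20, "wx": 0, "wy": 0, "wz": 0}, {"tx": 0, "ty": 0, "tz": -20, "wx": 0, "wy": 0, "wz": 0}, {"tx": 0, "ty": 0, "tz": -20, "wx": 0, "wy": 0, "wz": 0}, {"tx": 0, "ty": 0, "tz": -15, "wx": 0, "wy": 0, "wz": 0}, {"tx": 0, "ty": 0, "tz": -8, "wx": 0, "wy": 0, "wz": 0}]}}

```text
time: 10.3
tcp_pos: [463.9, 265.9, 178.5]
ee_rot: [[-0.999, -0.05, 0.003], [-0.05, 0.999, 0.001], [-0.003, 0.001, -1.0]]
ft_force: [1.3, -0.8, -0.7]
opening: 0.268
grip_force: 30.0
```

```bash
python3 - <<'E'
from h import *
p,d,c=snap('wrist','w3'); o=arm.get_obs(); print(o['tcp_pos'],o['opening'],o['grip_force'])
P,p,ok=cloud('w3'); g=p.max(-1)
np.set_printoptions(suppress=True,precision=1)
for v in range(90,380,12):
    print(v,[ (u,g[v,u],P[v,u].round(1)) for u in (284,320,357)])
E
```

```text
[464.18630232 265.9710811  178.90200955] 0.2679454841812403 29.993146061897278
90 [(284, np.uint8(28), array([382.5, 251.6, 193.5])), (320, np.uint8(51), array([382. , 262.4, 194.4])), (357, np.uint8(234), array([370.7, 291.1,   1.2]))]
102 [(284, np.uint8(26), array([385.9, 251.6, 192.6])), (320, np.uint8(55), array([385.4, 262.6, 194.2])), (357, np.uint8(238), array([379.1, 291.8,   0.7]))]
114 [(284, np.uint8(31), array([389.4, 251.8, 193.9])), (320, np.uint8(51), array([388.8, 262.8, 194.5])), (357, np.uint8(241), array([387.6, 292.5,   1.2]))]
126 [(284, np.uint8(26), array([392.9, 251.9, 193.4])), (320, np.uint8(51), array([392.3, 263. , 194.3])), (357, np.uint8(237), array([388.7, 261.6, 325. ]))]
138 [(284, np.uint8(30), array([396.5, 252. , 193.9])), (320, np.uint8(47), array([395.9, 263.2, 194.1])), (357, np.uint8(233), array([405.2, 293.9,   0.8]))]
150 [(284, np.uint8(29), array([400.3, 252. , 192.5])), (320, np.uint8(51), array([399.6, 263.4, 194.2])), (357, np.uint8(225), array([414.3, 294.7,   0.3]))]
162 [(284, np.uint8(29), array([403.9, 252.2, 193.5])), (320, np.uin
[... 2250 characters left out ...]
266.7, 194.3])), (357, np.uint8(21), array([455.2, 278.2, 206.4]))]
342 [(284, np.uint8(20), array([468.7, 253.9, 193.5])), (320, np.uint8(28), array([467.1, 266.9, 194.9])), (357, np.uint8(22), array([458.8, 278.4, 207.8]))]
354 [(284, np.uint8(23), array([473.1, 254.1, 194.4])), (320, np.uint8(21), array([471.9, 267.2, 195.2])), (357, np.uint8(23), array([455.5, 277. , 220. ]))]
366 [(284, np.uint8(235), array([610.5, 243.3,   1.2])), (320, np.uint8(30), array([478.2, 267.5, 193.3])), (357, np.uint8(29), array([458.7, 277.1, 221.3]))]
378 [(284, np.uint8(53), array([438.5, 257.8, 256.2])), (320, np.uint8(64), array([438.2, 264.8, 256.2])), (357, np.uint8(56), array([437.7, 272.1, 256.3]))]
```

View pics/w3.png

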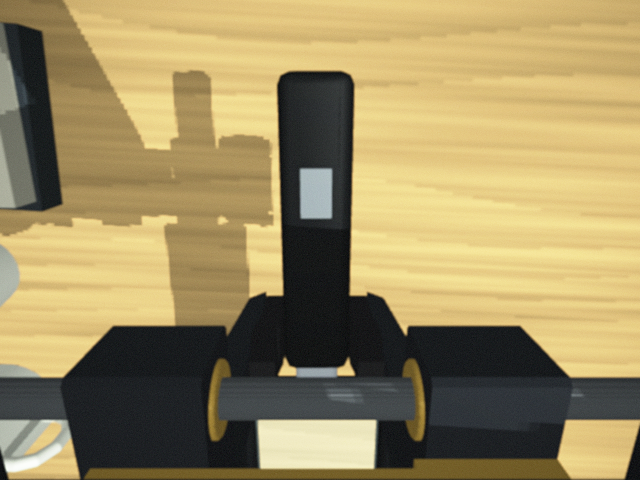

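Emit:
{"name": "apply_moves", "arguments": {"commands": [{"tx": 3, "ty": -5, "tz": 0, "wx": 0, "wy": 0, "wz": 0}, {"tx": 3, "ty": -10, "tz": 0, "wx": 0, "wy": 0, "wz": 0}, {"tx": 3, "ty": -15, "tz": 0, "wx": 0, "wy": 0, "wz": 0}, {"tx": 3, "ty": -20, "tz": 0, "wx": 0, "wy": 0, "wz": 0}, {"tx": 3, "ty": -25, "tz": 0, "wx": 0, "wy": 0, "wz": 0}, {"tx": 3, "ty": -26, "tz": 0, "wx": 0, "wy": 0, "wz": 0}, {"tx": 3, "ty": -26, "tz": 0, "wx": 0, "wy": 0, "wz": 0}, {"tx": 3, "ty": -26, "tz": 0, "wx": 0, "wy": 0, "wz": 0}, {"tx": 3, "ty": -26, "tz": 0, "wx": 0, "wy": 0, "wz": 0}, {"tx": 3, "ty": -26, "tz": 0, "wx": 0, "wy": 0, "wz": 0}, {"tx": 3, "ty": -26, "tz": 0, "wx": 0, "wy": 0, "wz": 0}, {"tx": 3, "ty": -26, "tz": 0, "wx": 0, "wy": 0, "wz": 0}]}}

```text
time: 11.35
tcp_pos: [438.9, 5.6, 174.7]
ee_rot: [[-0.999, -0.05, -0.002], [-0.05, 0.999, 0.0], [0.002, 0.0, -1.0]]
ft_force: [0.4, -0.2, -1.8]
opening: 0.271
grip_force: 30.0
```

Emit:
{"name": "apply_moves", "arguments": {"commands": [{"tx": 3, "ty": -26, "tz": 0, "wx": 0, "wy": 0, "wz": 0}, {"tx": 3, "ty": -26, "tz": 0, "wx": 0, "wy": 0, "wz": 0}, {"tx": 3, "ty": -26, "tz": 0, "wx": 0, "wy": 0, "wz": 0}, {"tx": 3, "ty": -26, "tz": 0, "wx": 0, "wy": 0, "wz": 0}, {"tx": 3, "ty": -26, "tz": 0, "wx": 0, "wy": 0, "wz": 0}, {"tx": 3, "ty": -26, "tz": 0, "wx": 0, "wy": 0, "wz": 0}, {"tx": 3, "ty": -26, "tz": 0, "wx": 0, "wy": 0, "wz": 0}, {"tx": 3, "ty": -25, "tz": 0, "wx": 0, "wy": 0, "wz": 0}, {"tx": 3, "ty": -20, "tz": 0, "wx": 0, "wy": 0, "wz": 0}, {"tx": 3, "ty": -15, "tz": 0, "wx": 0, "wy": 0, "wz": 0}, {"tx": 2, "ty": -10, "tz": 0, "wx": 0, "wy": 0, "wz": 0}, {"tx": 0, "ty": -5, "tz": 0, "wx": 0, "wy": 0, "wz": 0}]}}

```text
time: 12.35
tcp_pos: [420.1, -251.9, 174.9]
ee_rot: [[-0.999, -0.048, -0.001], [-0.048, 0.999, 0.001], [0.001, 0.001, -1.0]]
ft_force: [0.1, -0.2, -1.5]
opening: 0.263
grip_force: 30.0
```

Emit:
{"name": "apply_moves", "arguments": {"commands": [{"tx": 0, "ty": 0, "tz": 0, "wx": 0, "wy": 0, "wz": 1.5}, {"tx": 0, "ty": 0, "tz": 0, "wx": 0, "wy": 0, "wz": 2}, {"tx": 0, "ty": 0, "tz": 0, "wx": 0, "wy": 0, "wz": 2}, {"tx": 0, "ty": 0, "tz": 0, "wx": 0, "wy": 0, "wz": 1.5}, {"tx": 0, "ty": 0, "tz": 0, "wx": 0, "wy": 0, "wz": 0}, {"tx": 0, "ty": 0, "tz": 0, "wx": 0, "wy": 0, "wz": 0}, {"tx": 0, "ty": 0, "tz": 0, "wx": 0, "wy": 0, "wz": 0}]}}

```text
time: 12.93
tcp_pos: [421.1, -250.7, 175.5]
ee_rot: [[-0.997, 0.071, -0.0], [0.071, 0.997, 0.0], [0.0, 0.0, -1.0]]
ft_force: [-0.1, -1.0, -1.1]
opening: 0.271
grip_force: 30.0
```

Emit:
{"name": "apply_moves", "arguments": {"commands": [{"tx": 1.3, "ty": -1, "tz": 5, "wx": 0, "wy": 0, "wz": 0}, {"tx": 1, "ty": -1, "tz": 10, "wx": 0, "wy": 0, "wz": 0}, {"tx": 0, "ty": 0, "tz": 15, "wx": 0, "wy": 0, "wz": 0}, {"tx": 0, "ty": 0, "tz": 15, "wx": 0, "wy": 0, "wz": 0}, {"tx": 0, "ty": 0, "tz": 15, "wx": 0, "wy": 0, "wz": 0}, {"tx": 0, "ty": 0, "tz": 15, "wx": 0, "wy": 0, "wz": 0}, {"tx": 0, "ty": 0, "tz": 10, "wx": 0, "wy": 0, "wz": 0}, {"tx": 0, "ty": 0, "tz": 6, "wx": 0, "wy": 0, "wz": 0}, {"tx": 0, "ty": 0, "tz": 3, "wx": 0, "wy": 0, "wz": 0}, {"tx": 0, "ty": 0, "tz": 0, "wx": 0, "wy": 0, "wz": 0}, {"tx": 0, "ty": 0, "tz": 0, "wx": 0, "wy": 0, "wz": 0}]}}

```text
time: 13.85
tcp_pos: [418.9, -253.1, 82.1]
ee_rot: [[-0.997, 0.072, 0.001], [0.072, 0.997, -0.001], [-0.001, -0.001, -1.0]]
ft_force: [-0.2, 0.3, -1.9]
opening: 0.264
grip_force: 30.0
```

```bash
python3 - <<'E'
from h import *
np.set_printoptions(suppress=True,precision=1)
snap('side','side2'); snap('top','top2'); snap('wrist','w4'); o=arm.get_obs(); print(o['tcp_pos'],o['time'])
P,p,ok=cloud('w4')
for v in range(100,370,45): print(P[v,320])
P,p,ok=cloud('top2')
dark=(p.max(-1)<60)&ok&(P[...,2]>60)&(P[...,2]<110)&(P[...,0]>430)&(P[...,0]<600)&(P[...,1]<-200)&(P[...,1]>-320)
Q=P[dark]; print(len(Q)); 
if len(Q)>5: print(Q.min(0),Q.max(0),np.median(Q,0),cv2.minAreaRect(Q[:,:2].astype(np.float32)))
a=np.vstack([cv2.resize(cv2.imread('pics/top2.png')[220:340,320:460],(560,300)),cv2.resize(cv2.imread('pics/side2.png')[200:380,220:540],(560,300))]); cv2.imwrite('pics/c5.png',a)
E
```

```text
[ 419.  -253.1   82.3] 14.0
[ 340.2 -246.6   98.9]
[ 353.4 -247.5   98.3]
[ 367.5 -248.5   98.4]
[ 382.4 -249.5   98.9]
[ 398.5 -250.6   98.7]
[ 416.  -251.9   98. ]
193
[ 497.1 -291.9   88. ] [ 557.7 -227.3   99.6] [ 549.1 -254.9   94. ] ((526.7379150390625, -259.6360168457031), (63.0189094543457, 60.93825912475586), 88.40830993652344)
```

View pics/c5.png

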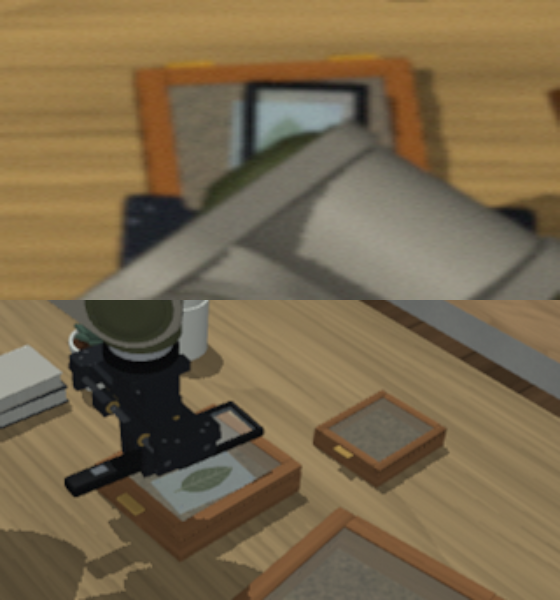

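The magnifier is level and its far edge at x≈558 puts the lens centre about over the leaf. The apparent offset in the top view is parallax. Last step is the descent.

Emit:
{"name": "apply_moves", "arguments": {"commands": [{"tx": 0, "ty": 0, "tz": 5, "wx": 0, "wy": 0, "wz": 0}, {"tx": 0, "ty": 0.5, "tz": 7, "wx": 0, "wy": 0, "wz": 0}, {"tx": 0, "ty": 0, "tz": 5, "wx": 0, "wy": 0, "wz": 0}, {"tx": 0, "ty": 0, "tz": 3, "wx": 0, "wy": 0, "wz": 0}, {"tx": 0, "ty": 0, "tz": 0, "wx": 0, "wy": 0, "wz": 0}, {"tx": 0, "ty": 0, "tz": 0, "wx": 0, "wy": 0, "wz": 0}, {"tx": 0, "ty": 0, "tz": 0, "wx": 0, "wy": 0, "wz": 0}, {"tx": 0, "ty": 0, "tz": 0, "wx": 0, "wy": 0, "wz": 0}, {"tx": 0, "ty": 0, "tz": 0, "wx": 0, "wy": 0, "wz": 0}, {"tx": 0, "ty": 0, "tz": 0, "wx": 0, "wy": 0, "wz": 0}, {"tx": 0, "ty": 0, "tz": 0, "wx": 0, "wy": 0, "wz": 0}, {"tx": 0, "ty": 0, "tz": 0, "wx": 0, "wy": 0, "wz": 0}]}}

```text
time: 15.0
tcp_pos: [418.8, -252.4, 61.8]
ee_rot: [[-0.997, 0.072, 0.0], [0.072, 0.997, -0.0], [-0.0, -0.0, -1.0]]
ft_force: [0.1, -0.6, -1.1]
opening: 0.272
grip_force: 30.0
```

```bash
python3 - <<'E'
from h import *
np.set_printoptions(suppress=True,precision=1)
snap('side','side3'); snap('wrist','w5'); o=arm.get_obs(); print(o['tcp_pos'],o['ee_rot'],o['ft_force'],o['dq'])
P,p,ok=cloud('w5'); print(P[100:370:45,320])
R=o['ee_rot']; l=o['tcp_pos']-83.7*R[:,0]; print('lens',l)
# side view: frame dark pts, and project expected lens corners vs leaf
P,p,ok=cloud('side3')
m=(p.max(-1)<60)&ok&(P[...,0]>440)&(P[...,0]<600)&(P[...,1]<-200)&(P[...,1]>-320)&(P[...,2]<85)&(P[...,2]>50)
Q=P[m]; print(len(Q),Q.min(0),Q.max(0))
E
```

```text
[ 418.8 -252.4   61.8] [[-1.   0.1  0. ]
 [ 0.1  1.  -0. ]
 [-0.  -0.  -1. ]] [ 0.3  0.6 -1.6] [ 0.  0. -0. -0. -0.  0.]
[[ 340.  -245.9   78. ]
 [ 353.2 -246.8   77.2]
 [ 367.2 -247.7   78.1]
 [ 382.2 -248.8   78.1]
 [ 398.8 -249.9   76.9]
 [ 415.3 -251.1   78.4]]
lens [ 502.3 -258.4   61.8]
276 [ 489.9 -295.6   59.7] [ 557.1 -228.3   75.7]
```

```bash
python3 -c "
from bench import arm
print(arm.hand_in())"
```

```text
the job is handed in; nothing more can be done
None
```

I shut the lid, carried the magnifier over the desk and handed the job in. It is still held level about 2 cm above the glass, centred on the leaf to about 1 mm by my camera measurements. The hand-in did not return a verdict.

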